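Pack an arbor with keyed collars, thickest first

ROBOT

A 6-joint arm with a two-finger parallel gripper is mounted at the origin on the work surface. World frame = base frame: x ahead of the robot, y to its left, z up, the work surface at z = 0. Lengths are in m, angles in rad, forces in N, time in s.
With the tool pointing down it reaches from about 0.25 to 0.725 m from the base axis. Payload 4 kg.
Tool frame: the origin (TCP) lies midway between the tips of the shut fingers; the grasp point (between the pads) lies 19 mm behind it; z points along the fingers, y is the line along which they close (so a half turn about z gives the same grasp; the last joint's range is limited). The gripper opens to 85 mm and grips with 20 to 120 N. Pads are 22 mm wide; open, the fingers measure 114 mm over their backs; the gripper's body (76 mm by 85 mm) begins 54 mm behind the grasp point. The pads swing forward as they close: fully open they stand 13 mm farther back than shut.
Start: joints at [-1.21, 0.241, 0.005, 1.335, 0, 1.571], TCP at [0.177, -0.468, 0.231] pointing down, gripper open.
Joint ranges: [-2.72, 2.72], [-1.05, 1.87], [-1.09, 1.28], [-1.99, 2.15], [-1.42, 1.44], [-3.14, 3.14]. Speed limits (rad/s): [2.79, 2.79, 3.14, 3.14, 3.14, 3.14].

INTERFACE

Orientations are given as a 3x3 rotation matrix whose columns are the frame's x, y, z axes.
In Python, from station import robot, cams, workorder gives the robot as it stands.
- The arm moves only by the tool drive_tool, never from a script. Its argument "series" is a list of rows, each a list of 3 entries, a list of its own where there are three numbers: the shift along the tool's x, y, z in units of 0.12 m (1.0 is 0.12 m), then the turn, a rotation vector about the tool's x, y, z in units of 10 degrees (1.0 is 10 degrees), then the gripper command: -1 is shut, 1 is fully open, values between are in proportion. In form: [[[tx, ty, tz], [ax, ay, az], grip], ...]. A call has 1 to 20 rows; each row shifts and turns the commanded pose from where the row before left it, along the tool's axes as they then stand; what a row does not reach is not made up. A row lasts 1/8 s, in which the tool goes at most 62.5 mm and 10.7 degrees, less where a joint would pass 70% of its speed; a pose out of reach is approached as far as the arm can. A call with a number of a shift or a turn outside -1 to 1 is refused whole. A call with a gripper value outside its range is refused whole. The fingers move at their own pace and stop on an object; "newtons" is the grip in N (left out, the last holds). Time passes only in rows, so rows that do not move let the fingers close. It gives the time, the measured TCP pose, the force, the opening and the grip force at its end, in the units of the state.
- robot.state(): the state, without advancing time (a new reading comes with each control period).
- cams.grab_frame(name): name is "side" or "top" or "wrist"; returns a dict with "color" (480x640x3 uint8, red, green, blue), "fx", "fy", "cx", "cy" (pixels), "dist" ([k1, k2, p1, p2, k3] as OpenCV has them; the pictures are not rectified), "extrinsics" (4x4, takes a point from camera to world coordinates); the wrist camera has in their place "T_tool_cam" (4x4, takes a point from camera to tool coordinates, whose origin is the TCP and whose axes are the flange's). Camera axes: x right, y down, z forward; pixel columns grow to the right and rows downward; lengths in m; the calibration is good to about 2 mm. A picture is of the moment at which its call begins: read the wrist's pose just before it. There is no depth.
- workorder.job_done(): hands the job in; it is judged then, once.
The state is a dict: "time": time; "joints": joint angles; "qd": joint speeds; "tau": joint torques, N m; "eef_pos": TCP position; "tcp_rot": TCP orientation; "force": force on the tool from outside, world axes, zero at the start; "moment": the same for the moment, N m; "grip_width": finger opening in m; "grasp_force": force on a finger pad.
Only numpy, scipy, OpenCV 4.12 (cv2) and the standard library are available. Lean on these libraries where they do the work, as an engineer would, in place of code of your own. Each camera call takes 0.05 s, during which the arm holds its last target. There are 200 camera calls.

TASK

Make up the packing on the arbor in the green stand, ready for the grooving cutter: thread on the thickest of the three keyed collars until it is home on the shoulder, then the middle one, then the thinnest, each flat on the one below and let go. The arbor's two keys must enter each collar's keyways, so hold the collar lightly on the keys and turn it by feel until they let it down; never force it or let it fall, and leave the other things on the bench where they are.

Things in the scene. Friction and masses are not known exactly. Their poses are not given: they have to be found in the camera images.
- seat (a point): Seat for the first collar: centre of the flat top of the arbor's round shoulder (52 mm diameter), 88 mm above the bench, on the arbor's axis; a frame of the bolted-down stand, z up. The line through the arbor's two keys lies within 0.45 rad either way of this frame's y axis; where exactly differs each time and is not reported: it must be seen or felt for. The arbor is locked and does not turn.
- nose (a point): Centre of the arbor's top face, 51 mm above the seat. The plain steel arbor is 25 mm in diameter, its top 6 mm tapering to 18 mm. Two opposite keys, 6 mm wide and reaching 16 mm from the axis, run up its sides from the seat to 40 mm above it; the 11 mm above them are round. So a collar first goes on over the round nose, then stops on the keys' top ends until its keyways line up.
- thick_mid (a point): Thickest collar: steel ring, 56 mm outer diameter, 20 mm thick, lying flat; point on its axis half-way up, z along the axis. Bore 27.4 mm (1.2 mm free all round on the arbor); two opposite keyways on its +y and -y sides, 8.4 mm wide, reaching 17.5 mm from the axis, so over the keys it can still turn about 0.08 rad either way. 0.2 to 0.4 kg.
- stand: Green cast stand, origin at the centre of its underside on the bench, straight below the seat; base plate 120 x 120 x 14 mm, round pedestal tapering to 48 mm diameter at 79 mm high, a black lock knob at 50 mm height on its -x side reaching 54 mm from the axis; it carries the arbor.
- middle_mid (a point): Middle collar: as the thickest but 14 mm thick; point on its axis half-way up, keyways on its +y and -y sides. About 0.15 to 0.27 kg.
- thin_mid (a point): Thinnest collar: as the thickest but 8 mm thick; point on its axis half-way up, keyways on its +y and -y sides. About 0.08 to 0.16 kg.
- thick: The thickest collar's body, origin at the centre of its underside, same axes.
- middle: The middle collar's body, origin at the centre of its underside, same axes.
- thin: The thinnest collar's body, origin at the centre of its underside, same axes.
- cutter: Bystander: dark steel grooving cutter, 126 mm across its six teeth, 12 mm thick, lying flat; origin at the centre of its underside.
- cap: Bystander: clamp screw standing on its hexagon head, with a 42 mm washer under the head and its 9 mm shank up, 41 mm high; origin at the centre of its underside.
- spanner: Bystander: flat dark steel hook spanner, about 190 mm long and 7 mm thick; origin under its middle.
- sandblock: Bystander: cork sanding block 110 x 60 x 31 mm; origin at the centre of its underside.
- tape: Bystander: roll of tape in a red dispenser, 104 mm across, 51 mm high; origin under the roll's centre.
- spatula: Bystander: wooden spatula about 280 mm long, 7 mm thick; origin near its middle.
There are look-alikes about, which are no part of the job. What is shaped like the thin but turquoise is not meant.

How it is judged:
On the way, in this order (a step that is already met when the one before it is completed fails the run):
1. the thickest collar is home on the arbor's shoulder (horizontal distance between thick_mid and seat below 0.003 m and z of thick_mid in the frame of seat between 0.008 and 0.012 m and angle between thick_mid's own z axis and vertical below 0.06 rad), for 0.2 s.
2. the middle collar is home on the thickest (horizontal distance between middle_mid and seat below 0.003 m and z of middle_mid in the frame of seat between 0.0245 and 0.0295 m and angle between middle_mid's own z axis and vertical below 0.06 rad), for 0.2 s.
At the end, for the whole second after the job is handed in: All three collars sit on the arbor over its keys, thickest on the shoulder, middle on it, thinnest on top: each centred within 3 mm of the axis, flat within 0.06 rad, its middle within 2 to 3 mm of 10, 27 and 38 mm above the seat, at rest and let go (all of step 1 and all of step 2 and horizontal distance between thin_mid and seat below 0.003 m and z of thin_mid in the frame of seat between 0.035 and 0.041 m and angle between thin_mid's own z axis and vertical below 0.06 rad and linear speed of each of thick, middle, thin below 0.02 m/s); the robot touches nothing.
It fails at once if a collar is forced or dropped on the arbor: more than 50 N between a collar and the arbor or stand, or between two collars (contact force between any of thick, middle, thin and stand above 50 N or contact force between thick and middle above 50 N or contact force between any of middle, thick and thin above 50 N).
It fails at once if a collar falls down the arbor: faster than 0.35 m/s while on it ((horizontal distance between thick_mid and seat below 0.006 m and z of thick_mid in the frame of seat below 0.05 m and linear speed of thick above 0.35 m/s) or (horizontal distance between middle_mid and seat below 0.006 m and z of middle_mid in the frame of seat below 0.05 m and linear speed of middle above 0.35 m/s) or (horizontal distance between thin_mid and seat below 0.006 m and z of thin_mid in the frame of seat below 0.05 m and linear speed of thin above 0.35 m/s)).
It fails at once if another thing on the bench is shifted more than 3 cm (distance of any of cutter, cap, spanner, sandblock, tape, spatula from where it was at the start of the episode above 0.03 m).
It also fails if it takes over 72 s, if anything falls off the work surface, if the arm or the gripper's body presses on something with over 40 N, if the wrist force passes 120 N, or if a joint passes its speed limit or range.

## Working session

There is one attempt and no reset: what is moved stays moved. The work goes in short steps, Python scripts to look and compute and a tool call to move; the robot and the scene stay as the last step left them, time stands still between calls to the robot, and variables do not carry over. Pictures are saved under pics/ and viewed, at most 10 in all, crops included, and the job is handed in when it is done.

Besides the shell and the picture viewer there is one more tool, called after ">>>" as name(argument=value, ...), one argument or row to a line, values as JSON. drive_tool: Moves the arm, as the interface text tells. Shifts and turns lie within -1 to 1; 1 stands for 0.12 m of shift or 10 degrees of turn. Its arguments: {"type":"object","properties":{"series":{"type":"array","items":{"type":"array"}},"newtons":{"type":"number"}},"required":["series"]}

```bash
mkdir -p pics; cat > h.py <<'E'
import numpy as np, cv2, pickle
from station import robot, cams, workorder
def grab(n):
    s=robot.state(); f=cams.grab_frame(n)
    K=np.array([[f["fx"],0,f["cx"]],[0,f["fy"],f["cy"]],[0,0,1]]); d=np.array(f["dist"],float)
    if n=="wrist":
        T=np.eye(4); T[:3,:3]=np.array(s["tcp_rot"]).reshape(3,3); T[:3,3]=s["eef_pos"]; T=T@np.array(f["T_tool_cam"])
    else: T=np.array(f["extrinsics"])
    return f["color"],K,d,T
def save(n,c): cv2.imwrite(n,cv2.cvtColor(c,cv2.COLOR_RGB2BGR))
def ray(K,d,T,uv,z):
    p=cv2.undistortPoints(np.array(uv,float).reshape(-1,1,2),K,d)[:,0]
    r=np.c_[p,np.ones(len(p))]@T[:3,:3].T
    o=T[:3,3]; return o+r*((z-o[2])/r[:,2])[:,None]
def proj(K,d,T,P):
    Ti=np.linalg.inv(T); return cv2.projectPoints(np.array(P,float).reshape(-1,1,3),cv2.Rodrigues(Ti[:3,:3])[0],Ti[:3,3],K,d)[0][:,0]
E
python3 - <<'E'
from h import *
for n in("top","side"):
    g=grab(n); pickle.dump(g,open(n+".pkl","wb")); save(f"pics/{n}.png",g[0]); print(n,g[3][:3,3].round(3),g[1][0,0])
s=robot.state(); print(s["tcp_rot"],s["time"],s["force"],s["grip_width"])
E
```

```text
top [0.498 0.002 1.269] 580.3222558150349
side [0.355 0.979 0.642] 474.30969064373915
[[ 9.35615704e-01  3.53019550e-01 -6.72374575e-04]
 [ 3.53020190e-01 -9.35613943e-01  1.81528581e-03]
 [ 1.17483528e-05 -1.93577171e-03 -9.99998126e-01]] 0.1 [ 0.55585033  0.15761439 -0.29172608] 0.08544519812380776
```

View pics/top.png

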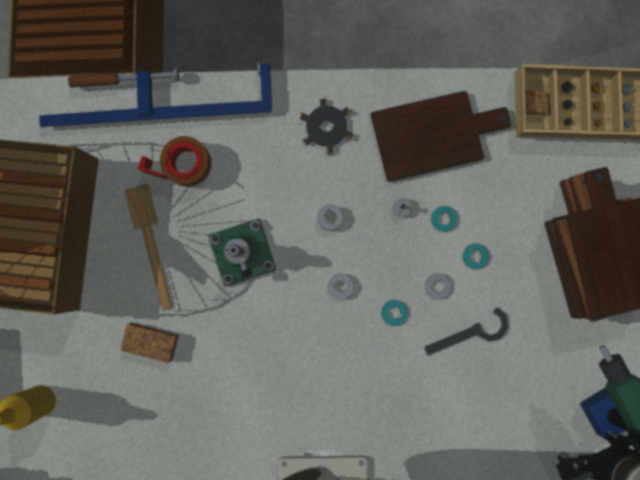

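View pics/side.png

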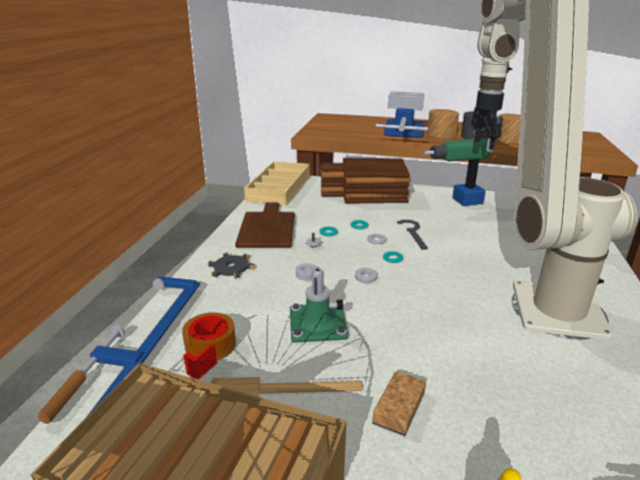

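Candidates in the top view: grey rings at (330,217), (342,287) and (438,286). Look-alikes: turquoise rings at (445,218), (476,256) and (395,312), the grey clamp screw at (404,208), and the tape roll. By apparent thickness: thick = (330,217), middle = (342,287), thin = (438,286). I'll check this in a close crop.

```bash
python3 - <<'E'
from h import *
I,K,d,T=pickle.load(open("top.pkl","rb"))
save("pics/crop.png",cv2.resize(I[185:335,300:500],None,fx=4,fy=4,interpolation=cv2.INTER_CUBIC))
g=cv2.cvtColor(I,cv2.COLOR_RGB2GRAY)
for n,(u,v),z in(("thick",(330,217),.02),("middle",(342,287),.014),("thin",(438,286),.008),("nose",(236,247),.139)):
    print(n,ray(K,d,T,(u,v),z).round(3), ray(K,d,T,[(u+1,v)],z).round(4))
f=cams.grab_frame("wrist");print(np.array(f["T_tool_cam"]).round(3),f["fx"])
E
```

```text
thick [[ 0.614 -0.025  0.02 ]] [[ 0.6135 -0.0267  0.02  ]]
middle [[ 0.462 -0.048  0.014]] [[ 0.4622 -0.0502  0.014 ]]
thin [[ 0.461 -0.257  0.008]] [[ 0.4606 -0.2592  0.008 ]]
nose [[0.547 0.162 0.139]] [[0.5467 0.1605 0.139 ]]
[[ 0.001 -0.951 -0.309  0.081]
 [ 1.     0.001  0.     0.   ]
 [ 0.    -0.309  0.951 -0.142]
 [ 0.     0.     0.     1.   ]] 407.47033991813527
```

View pics/crop.png

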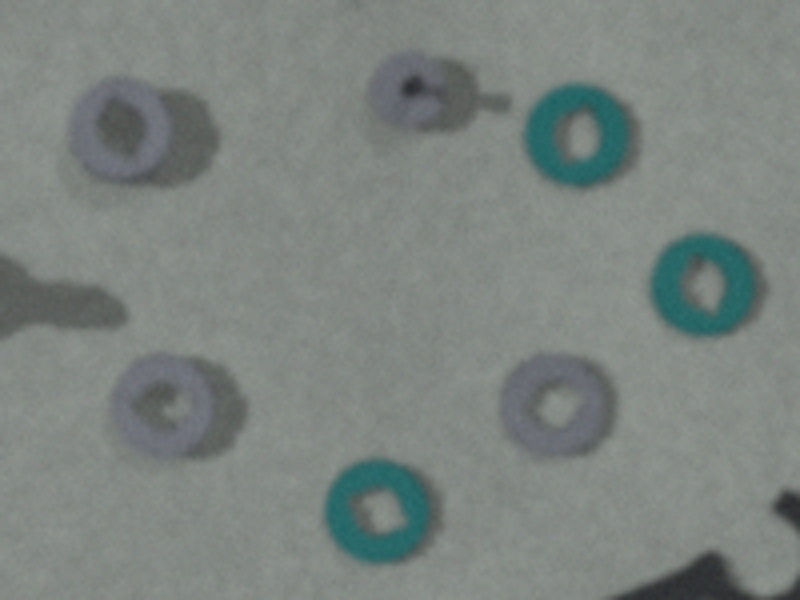

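Crop confirms it: the thick ring at (330,217.5) has the largest shadow, the middle at (341,287) a smaller one and the thin at (439,286) the smallest. The turquoise rings and the screw at (403,208) are left out. Next I look at the arbor from above.

>>> drive_tool(
  series=[
    [[0.338,-0.273,0],[0,0,0],1],
    [[0.338,-0.273,0],[0,0,0],1],
    [[0.338,-0.273,0],[0,0,0],1],
    [[0.338,-0.273,0],[0,0,0],1],
    [[0.338,-0.273,0],[0,0,0],1],
    [[0.338,-0.273,0],[0,0,0],1],
    [[0.338,-0.273,0],[0,0,0],1],
    [[0.338,-0.273,0],[0,0,0],1],
    [[0.338,-0.273,0],[0,0,0],1],
    [[0.338,-0.273,0],[0,0,0],1],
    [[0.338,-0.273,0],[0,0,0],1],
    [[0.338,-0.273,0],[0,0,0],1],
    [[0.338,-0.273,0],[0,0,0],1],
    [[0.338,-0.273,0],[0,0,0],1],
    [[0,0,0],[0,0,0],1],
    [[0,0,0],[0,0,0],1],
  ],
  newtons=30,
)

```text
time: 2.15
eef_pos: [0.5452, 0.1615, 0.2306]
tcp_rot: [[0.935, 0.353, -0.002], [0.353, -0.935, -0.001], [-0.002, 0.0, -1.0]]
force: [-0.7, 0.1, -0.9]
grip_width: 0.0856
grasp_force: 0.0
```

```bash
python3 - <<'E'
from h import *
g=grab("wrist"); pickle.dump(g,open("w1.pkl","wb")); s=robot.state(); print(s["eef_pos"],s["tcp_rot"],s["joints"],s["time"])
I,K,d,T=g
p=proj(K,d,T,[[.547,.162,.139]])[0]; print(p)
u,v=p.astype(int); u=np.clip(u,100,540);v=np.clip(v,75,405)
c=I[v-75:v+75,u-100:u+100]; print(u-100,v-75)
save("pics/w1.png",cv2.resize(c,None,fx=4,fy=4,interpolation=cv2.INTER_CUBIC))
E
```

```text
[0.54520363 0.16099869 0.23095146] [[ 9.35794244e-01  3.52544180e-01 -1.31719266e-03]
 [ 3.52543599e-01 -9.35795158e-01 -6.57435386e-04]
 [-1.46439754e-03  1.50856408e-04 -9.99998916e-01]] [ 2.87276761e-01  3.79394111e-01  1.97146418e-01  1.38999813e+00
 -2.57277523e-04  3.06858126e+00] 2.2
[315.4600798  245.39698067]
215 170
```

View pics/w1.png

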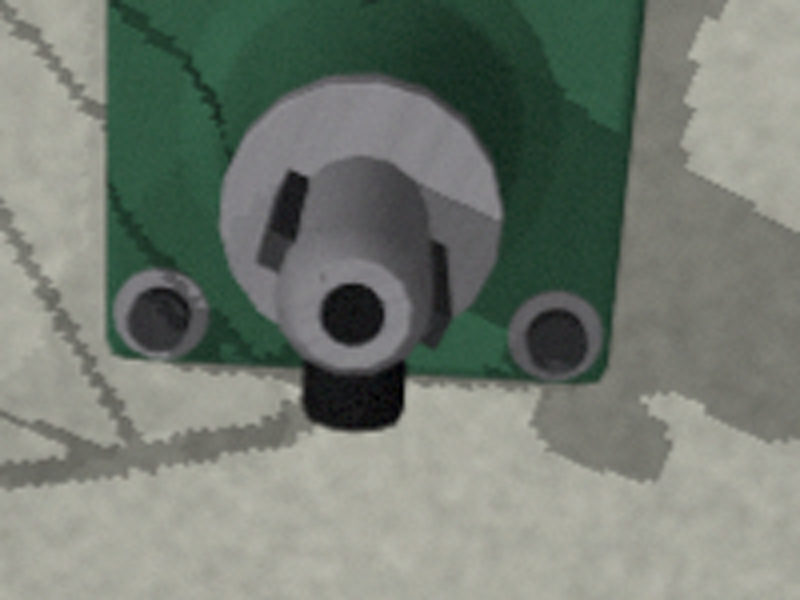

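The picture shows the nose hole at crop (353,314), the shoulder disc centred near (361,215), a left key with its top end near (262,250), and a right key with its top end near (447,335). I'll enlarge that part for the key line.

```bash
python3 - <<'E'
from h import *
I,K,d,T=pickle.load(open("w1.pkl","rb"))
c=I[205:270,270:340].astype(float); c=np.clip((c-15)*2.0,0,255).astype(np.uint8)
save("pics/w1b.png",cv2.resize(c,None,fx=9,fy=9,interpolation=cv2.INTER_CUBIC))
f=lambda x,y:(215+x/4,170+y/4)
print("nose",ray(K,d,T,[f(353,314)],.139))
a=ray(K,d,T,[f(262,250),f(447,335)],.128); print(a,a.mean(0),np.degrees(np.arctan2(*(a[0]-a[1])[1::-1])))
print("shoulder",ray(K,d,T,[f(220,215),f(502,215),f(361,75)],.088))
E
```

```text
nose [[0.54252533 0.1682131  0.139     ]]
[[0.54372117 0.18417287 0.128     ]
 [0.54078313 0.15196977 0.128     ]] [0.54225215 0.16807132 0.128     ] 84.78707390778966
shoulder [[0.53457145 0.19252025 0.088     ]
 [0.55263619 0.14479978 0.088     ]
 [0.56761235 0.1775285  0.088     ]]
```

View pics/w1b.png

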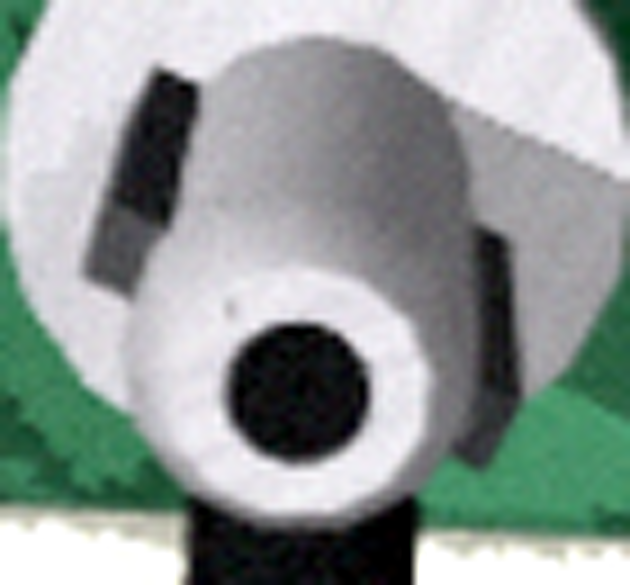

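>>> drive_tool(
  series=[
    [[0,0.414,0.1],[0,0,0],1],
    [[0,0.414,0.2],[0,0,0],1],
    [[0,0.414,0.3],[0,0,0],1],
    [[0,0.414,0.27],[0,0,0],1],
    [[0,0,0],[0,0,-0.98],1],
    [[0,0,0],[0,0,-0.98],1],
    [[0,0,0],[0,0,-0.98],1],
    [[0,0,0],[0,0,-0.98],1],
    [[0,0,0],[0,0,0],1],
    [[0,0,0],[0,0,0],1],
  ],
)

```text
time: 3.45
eef_pos: [0.6156, -0.0249, 0.1274]
tcp_rot: [[0.505, 0.863, 0.0], [0.863, -0.505, -0.0], [0.0, 0.0, -1.0]]
force: [0.5, 0.3, -0.1]
grip_width: 0.0852
grasp_force: 0.0
```

```bash
python3 - <<'E'
from h import *
I,K,d,T=pickle.load(open("w1.pkl","rb"))
a=ray(K,d,T,[(281.1,231.4),(325.9,252.9)],.128); print("keys",a.mean(0),np.degrees(np.arctan2(*(a[0]-a[1])[1::-1])))
g=grab("wrist"); pickle.dump(g,open("w2.pkl","wb")); s=robot.state(); print(s["eef_pos"],s["tcp_rot"][0],s["joints"],s["time"])
I,K,d,T=g
p=proj(K,d,T,[[.6135,-.0255,.02]])[0]; print(p)
u,v=p.astype(int); c=I[v-65:v+65,u-80:u+80]; print(u-80,v-65)
c=np.clip((c.astype(float)-15)*1.5,0,255).astype(np.uint8)
save("pics/w2.png",cv2.resize(c,None,fx=4.5,fy=4.5,interpolation=cv2.INTER_CUBIC))
E
```

```text
keys [0.54283085 0.16837116 0.128     ] 83.80462571005403
[ 0.61574992 -0.02475875  0.12725758] [5.04343653e-01 8.63502983e-01 2.78669353e-04] [-4.01707212e-02  5.28027477e-01  1.56453967e-01  1.19894256e+00
 -3.39814429e-05  2.05924732e+00] 3.5
[311.15014972 241.91011024]
231 176
```

View pics/w2.png

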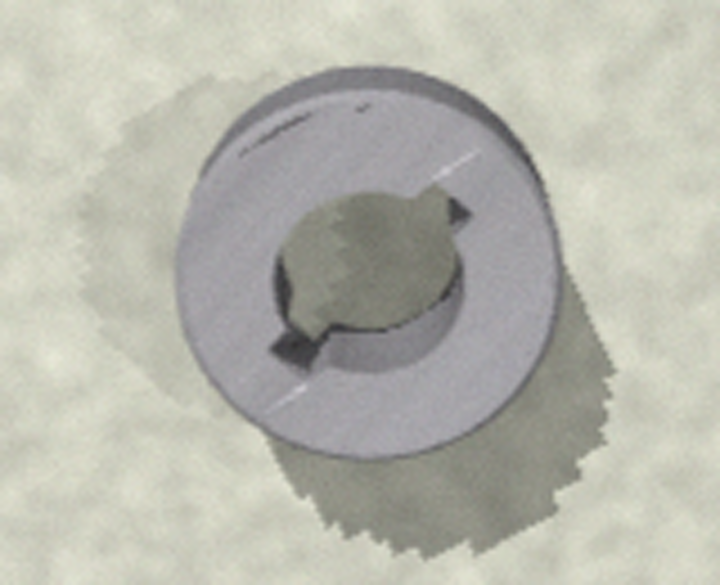

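The picture shows the thick collar with its top face centred near crop (367,274), keyways towards the upper right (455,200) and lower left (290,358). I'll measure the keyway angle and centre on a rectified patch.

```bash
cat >> h.py <<'E'
def collar(g,c0,z):
    """centre and keyway angle (deg, world) of a collar's top face at height z"""
    I,K,d,T=g; n=400; r=.04*(np.arange(n)-n/2)/(n/2)
    X,Y=np.meshgrid(c0[0]+r,c0[1]+r); uv=proj(K,d,T,np.c_[X.ravel(),Y.ravel(),np.full(n*n,z)]).astype(np.float32)
    R=cv2.remap(I,uv[:,0].reshape(n,n),uv[:,1].reshape(n,n),cv2.INTER_LINEAR); R=cv2.GaussianBlur(R,(0,0),2).astype(float)
    c=np.array([n/2,n/2]); s=.08/n; a=np.radians(np.arange(0,360,1.))
    circ=lambda rad:cv2.remap(R,(c[0]+rad/s*np.cos(a)).astype(np.float32)[None],(c[1]+rad/s*np.sin(a)).astype(np.float32)[None],cv2.INTER_LINEAR)[0]
    med=np.median(circ(.022),0)
    M=(np.abs(R-med).max(2)<20)&((R[...,2]-R[...,1])>(med[2]-med[1])-6); M=cv2.morphologyEx(M.astype(np.uint8),cv2.MORPH_OPEN,np.ones((5,5)))
    cs=max(cv2.findContours(M,0,cv2.CHAIN_APPROX_NONE)[0],key=cv2.contourArea); h=cv2.convexHull(cs)
    e=cv2.fitEllipse(h); c=np.array(e[0]); P=R.copy()
    D=np.mean([np.abs(circ(q)-med).max(1) for q in(.015,.0155,.016)],0)
    bad=D>18
    t=np.angle((np.exp(2j*a)*bad).sum())/2
    cen=np.array(c0[:2])+(c-n/2)*s
    print("centre",cen.round(4),"axes mm",np.array(e[1])*s*1e3,"med",med,"keyway deg",np.degrees(t)%180,"dark at",np.where(bad)[0].tolist())
    return R,cen,t
E
python3 - <<'E'
from h import *
R,c,t=collar(pickle.load(open("w2.pkl","rb")),(.6145,-.027),.02)
save("pics/r2.png",cv2.resize(R.clip(0,255).astype(np.uint8)[100:300,100:300],None,fx=2.5,fy=2.5))
E
```

```text
centre [ 0.6155 -0.0231] axes mm [54.72327271 55.55701904] med [124.015625 123.       126.      ] keyway deg 15.705663318511121 dark at [0, 1, 2, 3, 4, 5, 6, 7, 8, 9, 10, 11, 12, 13, 14, 15, 16, 17, 18, 19, 20, 21, 22, 23, 24, 25, 26, 27, 185, 186, 187, 188, 189, 190, 191, 192, 193, 194, 195, 196, 197, 198, 199, 200, 201, 202, 203, 204, 205, 206, 207, 208, 209, 210, 211, 212, 359]
```

>>> drive_tool(
  series=[
    [[0.011,-0.009,0.38],[0,0,0],1],
    [[0,0,0.4],[0,0,0],1],
    [[0,0,0.2],[0,0,0],1],
    [[0,0,0.053],[0,0,0],1],
    [[0,0,0],[0,0,0],1],
    [[0,0,0],[0,0,0],-1],
    [[0,0,0],[0,0,0],-1],
    [[0,0,0],[0,0,0],-1],
    [[0,0,0],[0,0,0],-1],
    [[0,0,0],[0,0,0],-1],
  ],
  newtons=40,
)

```text
time: 4.75
eef_pos: [0.6168, -0.0223, 0.0049]
tcp_rot: [[0.502, 0.865, 0.003], [0.865, -0.502, 0.0], [0.002, 0.002, -1.0]]
force: [-1.2, 1.3, 5.4]
grip_width: 0.0543
grasp_force: 43.2
```

>>> drive_tool(
  series=[
    [[0,0,-0.1],[0,0,0],-1],
    [[0,0,-0.35],[0,0,0],-1],
    [[0,0,-0.4],[0,0,0],-1],
    [[0,0,-0.4],[0,0,0],-1],
    [[0,0,-0.21],[0,0,0],-1],
    [[0.212,-0.2665,0],[0,0,0],-1],
    [[0.212,-0.2665,0],[0,0,0],-1],
    [[0.212,-0.2665,0],[0,0,0],-1],
    [[0.212,-0.2665,0],[0,0,0],-1],
    [[0.212,-0.2665,0],[0,0,0],-1],
    [[0,0,0],[0,0,-0.973],-1],
    [[0,0,0],[0,0,-0.973],-1],
    [[0,0,0],[0,0,-0.973],-1],
    [[0,0,0],[0,0,-0.973],-1],
    [[0,0,0],[0,0,-0.973],-1],
    [[0,0,0],[0,0,-0.973],-1],
    [[0,0,0],[0,0,-0.973],-1],
    [[0,0,0],[0,0,0],-1],
    [[0,0,0],[0,0,0],-1],
  ],
)

```text
time: 7.12
eef_pos: [0.5411, 0.1677, 0.1782]
tcp_rot: [[-0.613, 0.79, -0.0], [0.79, 0.613, -0.0], [0.0, -0.0, -1.0]]
force: [-0.4, 0.0, -3.5]
grip_width: 0.0545
grasp_force: 43.9
```

```bash
python3 - <<'E'
from h import *
g=grab("wrist"); pickle.dump(g,open("w3.pkl","wb")); s=robot.state(); print(s["eef_pos"],s["tcp_rot"][0],s["force"],s["time"])
I,K,d,T=g
save("pics/w3.png",np.clip(I.astype(float)*1.4,0,255).astype(np.uint8))
E
```

```text
[0.54117599 0.16773616 0.17818319] [-6.13928267e-01  7.89361794e-01 -2.03902283e-04] [ 0.51589379 -0.03643947 -3.27411903] 7.175
```

View pics/w3.png

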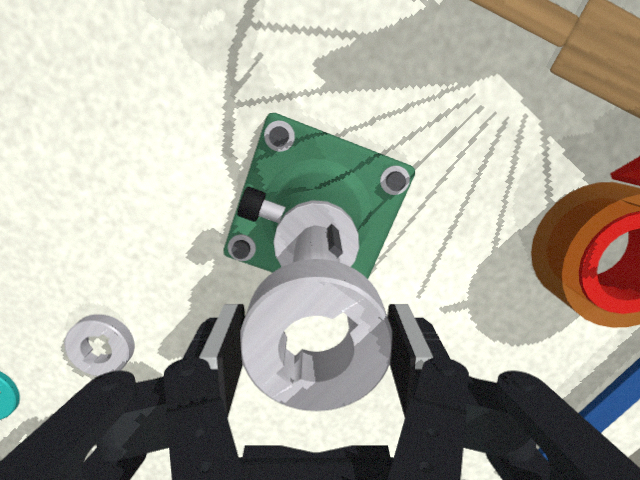

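The picture shows the collar held at (316,338), level, keyways visible, with the arbor below at (316,240). The small grey ring at left (98,345) is the middle collar.

```bash
python3 - <<'E'
from h import *
g=pickle.load(open("w3.pkl","rb"))
collar(g,(.5412,.1677),.193)
I,K,d,T=g
# shoulder extremes: left, right, top pixel
print(ray(K,d,T,[(274.5,236),(358,243),(317,202)],.088))
E
```

```text
centre [0.5402 0.1674] axes mm [44.08421936 56.48729248] med [141.         140.         143.15771484] keyway deg 168.8701748134823 dark at [0, 1, 2, 3, 4, 5, 6, 7, 8, 9, 10, 11, 12, 13, 14, 15, 16, 17, 18, 19, 20, 21, 22, 23, 24, 25, 26, 27, 28, 29, 30, 31, 32, 33, 34, 35, 36, 37, 38, 39, 50, 51, 52, 53, 54, 55, 56, 57, 58, 59, 60, 61, 62, 63, 64, 65, 66, 67, 68, 69, 70, 71, 72, 73, 74, 75, 76, 77, 78, 79, 80, 81, 82, 269, 270, 271, 272, 273, 274, 275, 276, 288, 289, 290, 291, 292, 293, 294, 295, 296, 297, 298, 299, 300, 301, 302, 303, 304, 305, 306, 307, 308, 309, 310, 311, 312, 313, 314, 315, 316, 317, 318, 319, 320, 321, 322, 323, 324, 325, 326, 327, 328, 329, 330, 331, 332, 333, 334, 335, 336, 337, 338, 339, 340, 341, 342, 343, 344, 345, 346, 347, 348, 349, 350, 351, 352, 353, 354, 355, 356, 357, 358, 359]
[[0.51933438 0.15812268 0.088     ]
 [0.56143547 0.18530018 0.088     ]
 [0.52662066 0.18998809 0.088     ]]
```

>>> drive_tool(
  series=[
    [[0,0.014,0.1],[0,0,0],-1],
    [[0,0,0.13],[0,0,0],-1],
    [[0,0,0.025],[0,0,0],-1],
    [[0,0,0.025],[0,0,0],-1],
    [[0,0,0.025],[0,0,0],-1],
    [[0,0,0],[0,0,0],-1],
  ],
  newtons=25,
)

```text
time: 7.92
eef_pos: [0.5424, 0.1692, 0.1417]
tcp_rot: [[-0.616, 0.788, -0.0], [0.788, 0.616, 0.001], [0.001, 0.0, -1.0]]
force: [-1.9, 1.6, -2.9]
grip_width: 0.054
grasp_force: 44.0
```

>>> drive_tool(
  series=[
    [[0,0,0.02],[0,0,0],-1],
    [[0,0,0.02],[0,0,0],-1],
    [[0,0,0.02],[0,0,0],-1],
    [[0,0,0],[0,0,0],-1],
  ],
)

```text
time: 8.43
eef_pos: [0.541, 0.1696, 0.1352]
tcp_rot: [[-0.616, 0.788, -0.002], [0.788, 0.616, 0.002], [0.003, -0.0, -1.0]]
force: [-6.5, 2.6, 1.6]
grip_width: 0.0545
grasp_force: 44.4
```

>>> drive_tool(
  series=[
    [[0.014,-0.008,0],[0,0,0],-1],
    [[0,0,0],[0,0,0],-1],
    [[0,0,0.015],[0,0,0],-1],
    [[0,0,0],[0,0,0],-1],
  ],
)

```text
time: 8.93
eef_pos: [0.5404, 0.1698, 0.1321]
tcp_rot: [[-0.615, 0.788, -0.001], [0.788, 0.615, 0.0], [0.001, -0.001, -1.0]]
force: [-4.3, 3.0, -1.2]
grip_width: 0.0545
grasp_force: 44.2
```

>>> drive_tool(
  series=[
    [[0.01,0,0.01],[0,0,0],-1],
    [[0,0,0.02],[0,0,0],-1],
    [[0,0,0.02],[0,0,0],-1],
    [[0,0,0],[0,0,0],-1],
  ],
)

```text
time: 9.43
eef_pos: [0.5398, 0.1703, 0.126]
tcp_rot: [[-0.615, 0.788, -0.001], [0.788, 0.615, -0.0], [0.0, -0.001, -1.0]]
force: [-3.6, 0.6, -3.2]
grip_width: 0.0547
grasp_force: 44.0
```

>>> drive_tool(
  series=[
    [[0.005,-0.003,0.025],[0,0,0],-1],
    [[0,0,0.03],[0,0,0],-1],
    [[0,0,0.03],[0,0,0],-1],
    [[0,0,0],[0,0,0],-1],
  ],
)

```text
time: 9.93
eef_pos: [0.5394, 0.1707, 0.1157]
tcp_rot: [[-0.615, 0.788, -0.0], [0.788, 0.615, -0.0], [0.0, -0.001, -1.0]]
force: [-3.0, -0.1, -4.7]
grip_width: 0.0539
grasp_force: 43.8
```

>>> drive_tool(
  series=[
    [[0,0,0.035],[0,0,0],-1],
    [[0.003,-0.002,0.035],[0,0,0],-1],
    [[0,0,0.035],[0,0,0],-1],
    [[0,0,0.03],[0,0,0],-1],
    [[0,0,0.02],[0,0,0],-1],
    [[0,0,0],[0,0,0],-1],
  ],
)

```text
time: 10.68
eef_pos: [0.5392, 0.1709, 0.0974]
tcp_rot: [[-0.615, 0.788, 0.0], [0.788, 0.615, -0.0], [-0.0, -0.0, -1.0]]
force: [-1.6, 0.2, -4.2]
grip_width: 0.0546
grasp_force: 43.9
```

>>> drive_tool(
  series=[
    [[0,0,0.015],[0,0,0],-1],
    [[0,0,0.01],[0,0,0],-1],
    [[0,0,0.01],[0,0,0],-1],
    [[0,0,0],[0,0,0],-1],
  ],
)

```text
time: 11.18
eef_pos: [0.5392, 0.171, 0.0938]
tcp_rot: [[-0.615, 0.788, 0.001], [0.788, 0.615, 0.0], [-0.0, 0.001, -1.0]]
force: [-2.2, 0.9, -2.7]
grip_width: 0.0543
grasp_force: 44.1
```

>>> drive_tool(
  series=[
    [[0,0,0.008],[0,0,0],-1],
    [[0,0,0.008],[0,0,0],-1],
    [[0,0,0],[0,0,0],-1],
  ],
)

```text
time: 11.55
eef_pos: [0.5391, 0.1714, 0.0929]
tcp_rot: [[-0.616, 0.788, 0.001], [0.788, 0.616, 0.001], [0.0, 0.001, -1.0]]
force: [-5.0, 1.6, 5.1]
grip_width: 0.0543
grasp_force: 44.9
```

>>> drive_tool(
  series=[
    [[0,0,0],[0,0,0],1],
    [[0,0,0],[0,0,0],1],
    [[0,0,0],[0,0,0],1],
    [[0,0,0],[0,0,0],1],
    [[0,0,-0.15],[0,0,0],1],
    [[0,0,-0.4],[0,0,0],1],
    [[0,0,-0.36],[0,0,0],1],
    [[-0.2117,-0.327,0],[0,0,0],1],
    [[-0.2117,-0.327,0],[0,0,0],1],
    [[-0.2117,-0.327,0],[0,0,0],1],
    [[-0.2117,-0.327,0],[0,0,0],1],
    [[-0.2117,-0.327,0],[0,0,0],1],
    [[0,0,0.32],[0,0,0],1],
    [[0,0,0.3],[0,0,0],1],
    [[0,0,0],[0,0,0],1],
    [[0,0,0],[0,0,0],1],
  ],
)

```text
time: 13.55
eef_pos: [0.4634, -0.05, 0.1275]
tcp_rot: [[-0.616, 0.788, 0.001], [0.788, 0.616, -0.0], [-0.001, 0.001, -1.0]]
force: [-0.6, -0.6, 0.1]
grip_width: 0.0855
grasp_force: 0.0
```

```bash
cat > look.py <<'E'
import sys
from h import *
g=grab("wrist"); pickle.dump(g,open(sys.argv[4],"wb")); s=robot.state()
p=np.array(s["eef_pos"]); R=np.array(s["tcp_rot"]).reshape(3,3); print(p,"yaw",np.degrees(np.arctan2(R[1,0],R[0,0])),s["time"])
z=float(sys.argv[3]); c=(float(sys.argv[1]),float(sys.argv[2]))
_,c,_=collar(g,c,z)
_,c,t=collar(g,c,z)
print("tool shift to centre, units",(R.T@np.array([*(c-p[:2]),0])/.12).round(4))
E
python3 look.py .4625 -.0495 .014 w4.pkl
```

```text
[ 0.46391763 -0.0499616   0.12799398] yaw 128.00509673338294 13.6
centre [ 0.4649 -0.0437] axes mm [54.49390259 55.99074707] med [120.        119.1796875 122.       ] keyway deg 91.22109584811679 dark at [74, 75, 76, 77, 78, 79, 80, 81, 82, 83, 84, 85, 86, 87, 88, 89, 90, 91, 92, 93, 94, 95, 96, 97, 98, 99, 100, 101, 272, 273, 274, 275, 276, 277, 278, 279, 280, 281, 282, 283, 284, 285]
centre [ 0.465  -0.0437] axes mm [54.52908936 55.73077393] med [121.       120.015625 123.      ] keyway deg 91.1361343115953 dark at [74, 75, 76, 77, 78, 79, 80, 81, 82, 83, 84, 85, 86, 87, 88, 89, 90, 91, 92, 93, 94, 95, 96, 97, 98, 99, 100, 101, 269, 270, 271, 272, 273, 274, 275, 276, 277, 278, 279, 280, 281, 282, 283, 284, 285]
tool shift to centre, units [0.036  0.0393 0.    ]
```

>>> drive_tool(
  series=[
    [[0.036,0.039,0.3],[0,0,0],1],
    [[0,0,0.4],[0,0,0],1],
    [[0,0,0.25],[0,0,0],1],
    [[0,0,0.057],[0,0,0],1],
    [[0,0,0],[0,0,0],1],
    [[0,0,0],[0,0,0],-1],
    [[0,0,0],[0,0,0],-1],
    [[0,0,0],[0,0,0],-1],
    [[0,0,0],[0,0,0],-1],
    [[0,0,0],[0,0,0],-1],
  ],
  newtons=40,
)

```text
time: 14.85
eef_pos: [0.4647, -0.044, 0.0075]
tcp_rot: [[-0.615, 0.788, 0.003], [0.788, 0.615, -0.001], [-0.002, 0.002, -1.0]]
force: [-2.5, -0.8, 7.2]
grip_width: 0.0532
grasp_force: 40.4
```

>>> drive_tool(
  series=[
    [[0,0,-0.1],[0,0,0],-1],
    [[0,0,-0.34],[0,0,0],-1],
    [[0,0,-0.4],[0,0,0],-1],
    [[0,0,-0.4],[0,0,0],-1],
    [[0,0,-0.2],[0,0,0],-1],
    [[0.206,0.318,0],[0,0,0],-1],
    [[0.206,0.318,0],[0,0,0],-1],
    [[0.206,0.318,0],[0,0,0],-1],
    [[0.206,0.318,0],[0,0,0],-1],
    [[0.206,0.318,0],[0,0,0],-1],
    [[0,0,0],[0,0,0.55],-1],
    [[0,0,0],[0,0,0],-1],
    [[0,0,0],[0,0,0],-1],
  ],
)

```text
time: 16.48
eef_pos: [0.5376, 0.1707, 0.1786]
tcp_rot: [[-0.538, 0.843, -0.0], [0.843, 0.538, -0.0], [0.0, -0.0, -1.0]]
force: [-0.6, 0.1, -1.5]
grip_width: 0.053
grasp_force: 43.0
```

```bash
python3 - <<'E'
from h import *
g=grab("wrist"); pickle.dump(g,open("w5.pkl","wb")); s=robot.state(); print(s["eef_pos"],s["tcp_rot"][0],s["force"],s["time"])
I=np.clip(g[0].astype(float)*1.2,0,255).astype(np.uint8)
J=pickle.load(open("w3.pkl","rb"))[0]
f=lambda I:cv2.resize(I[190:430,200:440],None,fx=1.65,fy=1.65,interpolation=cv2.INTER_CUBIC)
save("pics/w5.png",np.hstack([f(I),f(np.clip(J*1.2,0,255).astype(np.uint8))]))
E
```

```text
[0.53768551 0.17056264 0.17862796] [-5.37174905e-01  8.43470866e-01 -1.37784410e-04] [-0.11376975 -0.3849391  -1.95025339] 16.525
```

View pics/w5.png

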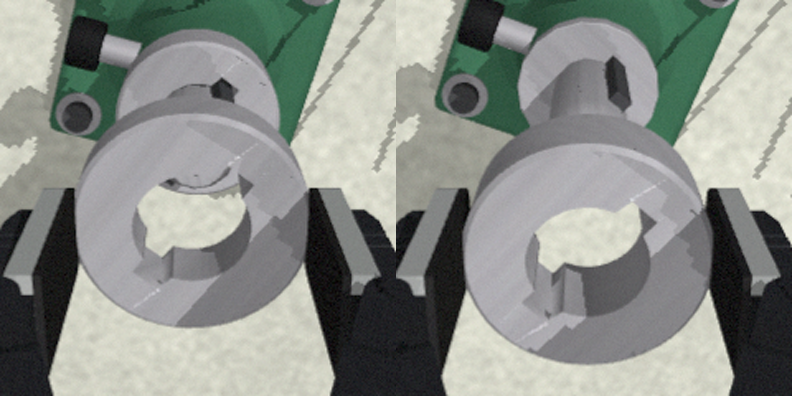

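The picture shows the thick collar home on the shoulder (centre about (199,112) in the left panel), and the middle collar held level at (192,220).

```bash
python3 - <<'E'
from h import *
g5=pickle.load(open("w5.pkl","rb"));g3=pickle.load(open("w3.pkl","rb"))
f=lambda x,y:(200+x/1.65,190+y/1.65)
def t(g,uv,z,p,yaw):
    q=ray(*g[1:],[uv],z)[0]; c,s=np.cos(yaw),np.sin(yaw); e=q[:2]-np.array(p); print(q,"tool off mm",1e3*np.array([c*e[0]+s*e[1],s*e[0]-c*e[1]]))
t(g5,f(192,220),.1786-.0075+.014,(.5377,.1706),np.radians(122.5))
t(g3,f(587-396,255),.178-.005+.02,(.5411,.1677),np.radians(127.9))
t(g5,f(198.5,110.5),.108,(.5392,.171),np.radians(128))
E
```

```text
[0.53800716 0.17340737 0.1851    ] tool off mm [2.20267104 1.7674577 ]
[0.54349742 0.16711873 0.193     ] tool off mm [-1.93136804  1.53470479]
[0.54109888 0.17283148 0.108     ] tool off mm [0.27415361 2.62391122]
```

>>> drive_tool(
  series=[
    [[-0.028,0.016,0.1],[0,0,0],-1],
    [[0,0,0.12],[0,0,0],-1],
    [[0,0,0.025],[0,0,0],-1],
    [[0,0,0.025],[0,0,0],-1],
    [[0,0,0.025],[0,0,0],-1],
    [[0,0,0],[0,0,0],-1],
  ],
  newtons=25,
)

```text
time: 17.27
eef_pos: [0.5413, 0.1694, 0.143]
tcp_rot: [[-0.537, 0.843, -0.0], [0.843, 0.537, 0.0], [0.0, -0.0, -1.0]]
force: [0.4, -0.7, -1.9]
grip_width: 0.0528
grasp_force: 43.0
```

>>> drive_tool(
  series=[
    [[0,0,0.02],[0,0,0],-1],
    [[0,0,0.02],[0,0,0],-1],
    [[0,0,0.02],[0,0,0],-1],
    [[0,0,0],[0,0,0],-1],
  ],
)

```text
time: 17.77
eef_pos: [0.5412, 0.1693, 0.1354]
tcp_rot: [[-0.537, 0.844, -0.001], [0.844, 0.537, -0.0], [0.0, -0.001, -1.0]]
force: [-1.3, -0.7, -2.3]
grip_width: 0.0531
grasp_force: 43.0
```

>>> drive_tool(
  series=[
    [[0,0,0.015],[0,0,0],-1],
    [[0,0,0.015],[0,0,0],-1],
    [[0,0,0.01],[0,0,0],-1],
    [[0,0,0],[0,0,0],-1],
  ],
)

```text
time: 18.27
eef_pos: [0.5413, 0.1693, 0.1308]
tcp_rot: [[-0.537, 0.844, -0.0], [0.844, 0.537, -0.0], [0.0, -0.0, -1.0]]
force: [0.2, -0.9, -3.2]
grip_width: 0.0533
grasp_force: 43.0
```

>>> drive_tool(
  series=[
    [[0,0,0.025],[0,0,0],-1],
    [[0,0,0.025],[0,0,0],-1],
    [[0,0,0.025],[0,0,0],-1],
    [[0,0,0.02],[0,0,0],-1],
    [[0,0,0],[0,0,0],-1],
  ],
)

```text
time: 18.9
eef_pos: [0.5412, 0.1694, 0.1192]
tcp_rot: [[-0.537, 0.844, -0.001], [0.844, 0.537, -0.0], [0.0, -0.001, -1.0]]
force: [-0.8, -0.9, -3.3]
grip_width: 0.0531
grasp_force: 43.0
```

>>> drive_tool(
  series=[
    [[0,0,0.015],[0,0,0],-1],
    [[0,0,0.01],[0,0,0],-1],
    [[0,0,0.008],[0,0,0],-1],
    [[0,0,0],[0,0,0],-1],
  ],
)

```text
time: 19.4
eef_pos: [0.5414, 0.1693, 0.1157]
tcp_rot: [[-0.537, 0.844, 0.0], [0.844, 0.537, -0.0], [-0.0, 0.0, -1.0]]
force: [-0.2, -2.1, -1.0]
grip_width: 0.0531
grasp_force: 43.2
```

>>> drive_tool(
  series=[
    [[0,0,0.006],[0,0,0],-1],
    [[0,0,0.006],[0,0,0],-1],
    [[0,0,0],[0,0,0],-1],
  ],
)

```text
time: 19.77
eef_pos: [0.5414, 0.1693, 0.1156]
tcp_rot: [[-0.537, 0.844, 0.001], [0.844, 0.537, 0.0], [-0.0, 0.001, -1.0]]
force: [-3.3, -1.7, 6.3]
grip_width: 0.0527
grasp_force: 44.3
```

>>> drive_tool(
  series=[
    [[0,0,0],[0,0,0],1],
    [[0,0,0],[0,0,0],1],
    [[0,0,0],[0,0,0],1],
    [[0,0,0],[0,0,0],1],
    [[0,0,-0.15],[0,0,0],1],
    [[0,0,-0.36],[0,0,0],1],
    [[0,0,-0.36],[0,0,0],1],
    [[-0.329,-0.3076,0],[0,0,0],1],
    [[-0.329,-0.3076,0],[0,0,0],1],
    [[-0.329,-0.3076,0],[0,0,0],1],
    [[-0.329,-0.3076,0],[0,0,0],1],
    [[-0.329,-0.3076,0],[0,0,0],1],
    [[-0.329,-0.3076,0],[0,0,0],1],
    [[-0.329,-0.3076,0],[0,0,0],1],
    [[-0.329,-0.3076,0],[0,0,0],1],
    [[0,0,0.4],[0,0,0],1],
    [[0,0,0.39],[0,0,0],1],
    [[0,0,0],[0,0,0],1],
    [[0,0,0],[0,0,0],1],
  ],
)

```text
time: 22.15
eef_pos: [0.4629, -0.256, 0.1253]
tcp_rot: [[-0.537, 0.843, 0.002], [0.843, 0.537, -0.001], [-0.002, 0.001, -1.0]]
force: [-0.6, -0.2, 1.3]
grip_width: 0.0854
grasp_force: 0.0
```

```bash
python3 look.py .462 -.256 .008 w6.pkl
```

```text
[ 0.46351193 -0.25630141  0.12606197] yaw 122.50591991947178 22.2
centre [ 0.4619 -0.2564] axes mm [54.71405029 55.99710083] med [122. 121. 124.] keyway deg 98.84504800539801 dark at [86, 87, 88, 89, 90, 91, 92, 93, 94, 95, 96, 97, 98, 99, 100, 269, 270, 271, 272, 273, 274, 290, 291, 292, 293, 294, 295, 296, 297, 298]
centre [ 0.4619 -0.2564] axes mm [54.65911255 56.01871338] med [122. 121. 124.] keyway deg 99.02318595252132 dark at [86, 87, 88, 89, 90, 91, 92, 93, 94, 95, 96, 97, 98, 99, 100, 269, 270, 271, 272, 273, 290, 291, 292, 293, 294, 295, 296, 297, 298]
tool shift to centre, units [ 0.0066 -0.0119 -0.    ]
```

>>> drive_tool(
  series=[
    [[0.007,-0.012,0.3],[0,0,0],1],
    [[0,0,0.4],[0,0,0],1],
    [[0,0,0.25],[0,0,0],1],
    [[0,0,0.055],[0,0,0],1],
    [[0,0,0],[0,0,0],1],
    [[0,0,0],[0,0,0],-1],
    [[0,0,0],[0,0,0],-1],
    [[0,0,0],[0,0,0],-1],
    [[0,0,0],[0,0,0],-1],
    [[0,0,0],[0,0,0],-1],
  ],
  newtons=40,
)

```text
time: 23.45
eef_pos: [0.4669, -0.2568, 0.0079]
tcp_rot: [[-0.538, 0.843, 0.015], [0.843, 0.538, -0.002], [-0.009, 0.011, -1.0]]
force: [6.4, 3.7, 13.2]
grip_width: 0.0001
grasp_force: 6.5
```

The fingers rode over the thin collar: their tips were still too high at this opening. I'll open, rise and look again.

>>> drive_tool(
  series=[
    [[0,0,-0.15],[0,0,0],1],
    [[0,0,-0.45],[0,0,0],1],
    [[0,0,-0.41],[0,0,0],1],
    [[0,0,0],[0,0,0],1],
    [[0,0,0],[0,0,0],1],
  ],
)

```text
time: 24.08
eef_pos: [0.4601, -0.2557, 0.1247]
tcp_rot: [[-0.537, 0.844, 0.001], [0.844, 0.537, -0.0], [-0.001, 0.0, -1.0]]
force: [-0.9, -0.0, 0.3]
grip_width: 0.0853
grasp_force: 0.0
```

```bash
python3 look.py .462 -.256 .008 w7.pkl
```

```text
[ 0.45949202 -0.25533862  0.1237154 ] yaw 122.48100294489365 24.125
centre [ 0.4575 -0.2587] axes mm [54.54475708 56.06069336] med [122.08398438 121.         124.        ] keyway deg 100.60036675243934 dark at [86, 87, 88, 89, 90, 91, 92, 93, 94, 95, 96, 97, 98, 99, 100, 101, 102, 103, 104, 105, 290, 291, 292, 293, 294, 295, 296, 297]
centre [ 0.4575 -0.2587] axes mm [54.63632202 55.99412842] med [122. 121. 124.] keyway deg 100.60036675243934 dark at [86, 87, 88, 89, 90, 91, 92, 93, 94, 95, 96, 97, 98, 99, 100, 101, 102, 103, 104, 105, 290, 291, 292, 293, 294, 295, 296, 297]
tool shift to centre, units [-0.015  -0.0293  0.    ]
```

>>> drive_tool(
  series=[
    [[-0.015,-0.029,0.3],[0,0,0],1],
    [[0,0,0.4],[0,0,0],1],
    [[0,0,0.25],[0,0,0],1],
    [[0,0,0.095],[0,0,0],1],
    [[0,0,0],[0,0,0],1],
    [[0,0,0],[0,0,0],0.45],
    [[0,0,0],[0,0,0],0.45],
    [[0,0,0],[0,0,0],0.45],
  ],
  newtons=40,
)

```text
time: 25.12
eef_pos: [0.4589, -0.2595, -0.0]
tcp_rot: [[-0.537, 0.844, 0.002], [0.844, 0.537, -0.001], [-0.002, 0.001, -1.0]]
force: [-0.9, -0.2, -0.0]
grip_width: 0.0619
grasp_force: 0.0
```

>>> drive_tool(
  series=[
    [[0,0,0.025],[0,0,0],0.45],
    [[0,0,0],[0,0,0],-1],
    [[0,0,0],[0,0,0],-1],
    [[0,0,0],[0,0,0],-1],
  ],
)

```text
time: 25.62
eef_pos: [0.4585, -0.2593, -0.0036]
tcp_rot: [[-0.537, 0.844, 0.001], [0.844, 0.537, -0.0], [-0.001, 0.0, -1.0]]
force: [-0.6, -0.1, 6.1]
grip_width: 0.0545
grasp_force: 44.8
```

>>> drive_tool(
  series=[
    [[0,0,-0.1],[0,0,0],-1],
    [[0,0,-0.34],[0,0,0],-1],
    [[0,0,-0.4],[0,0,0],-1],
    [[0,0,-0.4],[0,0,0],-1],
    [[0,0,-0.3],[0,0,0],-1],
    [[0.33,0.3127,0],[0,0,0],-1],
    [[0.33,0.3127,0],[0,0,0],-1],
    [[0.33,0.3127,0],[0,0,0],-1],
    [[0.33,0.3127,0],[0,0,0],-1],
    [[0.33,0.3127,0],[0,0,0],-1],
    [[0.33,0.3127,0],[0,0,0],-1],
    [[0.33,0.3127,0],[0,0,0],-1],
    [[0.33,0.3127,0],[0,0,0],-1],
    [[0,0,0],[0,0,0.895],-1],
    [[0,0,0],[0,0,0.895],-1],
    [[0,0,0],[0,0,0],-1],
    [[0,0,0],[0,0,0],-1],
  ],
)

```text
time: 27.75
eef_pos: [0.5411, 0.1691, 0.1808]
tcp_rot: [[-0.254, 0.967, -0.0], [0.967, 0.254, -0.0], [0.0, -0.0, -1.0]]
force: [-0.1, -0.3, -1.0]
grip_width: 0.0539
grasp_force: 42.7
```

```bash
python3 - <<'E'
from h import *
g=grab("wrist"); pickle.dump(g,open("w8.pkl","wb")); s=robot.state(); print(s["eef_pos"],s["tcp_rot"][0],s["force"],s["time"])
I=np.clip(g[0].astype(float)*1.2,0,255).astype(np.uint8)
save("pics/w8.png",cv2.resize(I[180:420,190:450],None,fx=2.5,fy=2.5,interpolation=cv2.INTER_CUBIC))
E
```

```text
[0.54118022 0.16909898 0.18085316] [-2.53059544e-01  9.67450673e-01 -2.50673905e-04] [ 0.30194027  0.75886505 -1.30338696] 27.8
```

View pics/w8.png

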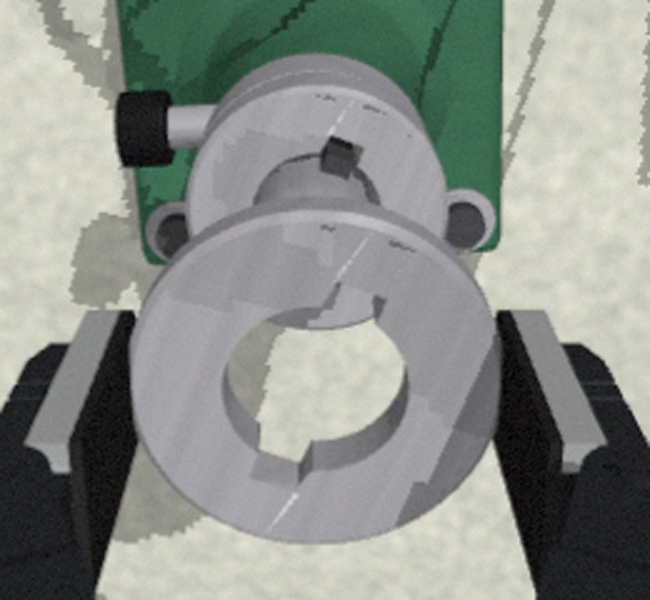

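The middle collar is home on the thick one (centre about (317,203)), with the key showing in its upper keyway at (340,157). The thin collar is held level at (315,376), its keyways roughly parallel.

```bash
python3 - <<'E'
from h import *
g=pickle.load(open("w8.pkl","rb"))
f=lambda x,y:(190+x/2.5,180+y/2.5)
a=ray(*g[1:],[f(315,376)],.1925)[0];b=ray(*g[1:],[f(317.5,203)],.122)[0]
k=ray(*g[1:],[f(350,300),f(280,467)],.1925); kk=k[0]-k[1]
print(a,b,b-a,"keyway",np.degrees(np.arctan2(kk[1],kk[0])), ray(*g[1:],[f(315,208),f(315,543),f(130,376),f(499,376)],.1925))
m=ray(*g[1:],[f(345,280),f(365,240),f(275,525),f(297,495)],.1925)
for i,j in((0,1),(2,3)): print(np.degrees(np.arctan2(*(m[i]-m[j])[1::-1]))%180)
E
```

```text
[0.54219908 0.17215704 0.1925    ] [0.54279032 0.17210356 0.122     ] [ 5.91238353e-04 -5.34811121e-05 -7.05000000e-02] keyway 84.5005000733754 [[0.53558053 0.19731752 0.1925    ]
 [0.54960128 0.14401772 0.1925    ]
 [0.5163239  0.16534075 0.1925    ]
 [0.56794189 0.17891015 0.1925    ]]
80.66553394419698
72.74299463701202
```

>>> drive_tool(
  series=[
    [[0,0.003,0.15],[0,0,0],-1],
    [[0,0,0.17],[0,0,0],-1],
    [[0,0,0.025],[0,0,0],-1],
    [[0,0,0.025],[0,0,0],-1],
    [[0,0,0.025],[0,0,0],-1],
    [[0,0,0],[0,0,0],-1],
  ],
  newtons=25,
)

```text
time: 28.55
eef_pos: [0.5419, 0.1695, 0.1337]
tcp_rot: [[-0.252, 0.968, 0.001], [0.968, 0.252, 0.0], [0.0, 0.001, -1.0]]
force: [-0.8, -0.4, -0.7]
grip_width: 0.0545
grasp_force: 42.6
```

>>> drive_tool(
  series=[
    [[0,0,0.02],[0,0,0],-1],
    [[0,0,0.02],[0,0,0],-1],
    [[0,0,0.02],[0,0,0],-1],
    [[0,0,0],[0,0,0],-1],
  ],
)

```text
time: 29.05
eef_pos: [0.5414, 0.1693, 0.1258]
tcp_rot: [[-0.252, 0.968, -0.001], [0.968, 0.252, -0.0], [-0.0, -0.001, -1.0]]
force: [0.7, -0.7, -1.2]
grip_width: 0.0541
grasp_force: 42.6
```

>>> drive_tool(
  series=[
    [[0,0,0.012],[0,0,0],-1],
    [[0,0,0.012],[0,0,0],-1],
    [[0,0,0.012],[0,0,0],-1],
    [[0,0,0],[0,0,0],-1],
  ],
)

```text
time: 29.55
eef_pos: [0.5416, 0.1693, 0.1217]
tcp_rot: [[-0.252, 0.968, -0.0], [0.968, 0.252, -0.0], [-0.0, -0.0, -1.0]]
force: [-1.2, -0.8, -1.6]
grip_width: 0.0545
grasp_force: 42.6
```

>>> drive_tool(
  series=[
    [[0,0,0.01],[0,0,0],-1],
    [[0,0,0.01],[0,0,0],-1],
    [[0,0,0.008],[0,0,0],-1],
    [[0,0,0],[0,0,0],-1],
  ],
)

```text
time: 30.05
eef_pos: [0.5416, 0.1693, 0.1184]
tcp_rot: [[-0.252, 0.968, -0.0], [0.968, 0.252, -0.0], [-0.0, -0.0, -1.0]]
force: [-1.8, -2.0, -0.3]
grip_width: 0.0543
grasp_force: 42.9
```

>>> drive_tool(
  series=[
    [[0,0,0.006],[0,0,0],-1],
    [[0,0,0.006],[0,0,0],-1],
    [[0,0,0],[0,0,0],-1],
  ],
)

```text
time: 30.42
eef_pos: [0.5416, 0.1693, 0.1183]
tcp_rot: [[-0.252, 0.968, 0.001], [0.968, 0.252, 0.0], [-0.0, 0.001, -1.0]]
force: [-3.1, -3.6, 6.6]
grip_width: 0.0543
grasp_force: 44.0
```

Home by feel. I'll let go and rise clear.

>>> drive_tool(
  series=[
    [[0,0,0],[0,0,0],1],
    [[0,0,0],[0,0,0],1],
    [[0,0,0],[0,0,0],1],
    [[0,0,0],[0,0,0],1],
    [[0,0,-0.15],[0,0,0],1],
    [[0,0,-0.36],[0,0,0],1],
    [[0,0,-0.4],[0,0,0],1],
    [[0,0,0],[0,0,0],1],
    [[0,0,0],[0,0,0],1],
    [[0,0,0],[0,0,0],1],
  ],
)

```text
time: 31.68
eef_pos: [0.5408, 0.1691, 0.2245]
tcp_rot: [[-0.252, 0.968, -0.003], [0.968, 0.252, -0.001], [-0.0, -0.003, -1.0]]
force: [-0.7, 0.3, 0.4]
grip_width: 0.0853
grasp_force: 0.0
```

```bash
python3 - <<'E'
from h import *
g=grab("wrist"); s=robot.state(); print(s["eef_pos"],s["force"],s["time"])
I=np.clip(g[0].astype(float)*1.2,0,255).astype(np.uint8)
save("pics/w9.png",cv2.resize(I[130:350,190:450],None,fx=2.5,fy=2.5,interpolation=cv2.INTER_CUBIC))
E
```

```text
[0.54077901 0.1691844  0.2245535 ] [-0.60918993 -0.35887888  0.22385433] 31.725
```

View pics/w9.png

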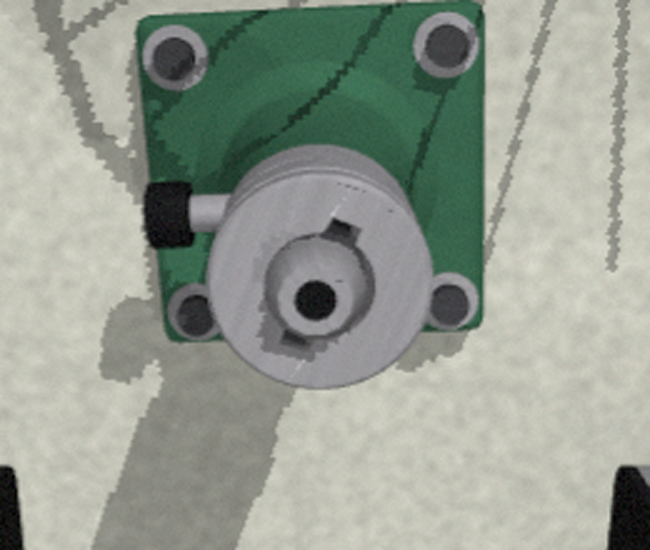

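The picture shows all three collars flat on the arbor, the top one at (320,280), with the keys in its keyways at (343,230) and (295,338). Nothing touches the gripper, so I'm handing in.

```bash
python3 -c "
from station import workorder
print(workorder.job_done())"
```

```text
the job is handed in; nothing more can be done
None
```

All three collars (thick, middle, thin) are threaded home over the keys and let go, and the job was handed in at about 32 s; the first try at the thin collar missed and pushed it about 5 mm on the bench before the second grip held.

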